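Close the vacuum filter of the screen-printing table

TASK

Close the open filter box of the vacuum pump: pick up the yellow cover with the long slot, lower it over the wing nut so that it lies flat and square on the box, then turn the wing nut clockwise until it is snug. Leave the white cover with the round hole where it lies.

Things in the scene. Friction and masses are not known exactly. Their poses are not given: they have to be found in the camera images.
- cover: The right cover: loose flat yellow plate 190 (x) x 150 (y) x 6 mm, 0.25 kg, with a through slot 28 (x) x 76 (y) mm in its middle. Held by one upright black tab 12 mm (x) thick, 40 mm (y) wide, centred at x = +76, y = 0 mm, its top 41 mm above the plate's underside. Origin: centre of the plate's underside, z up. It fits the box either way round (half a turn).
- filter_box: Grey open box fixed to the bench, 180 (x) x 140 (y) x 60 mm high, white filter inside; the stud with the wing nut stands in its centre. Origin: centre of its underside, on the stud's axis. Seated, the cover's origin is 60 mm above it, the cover's y along the box's y. Black duct and blue pump, up to 84 mm high, at its +x side (x 90 to 260, y within 42 mm).
- wing_nut (a joint): Turn of the brass wing nut on the stud (rad, clockwise from above): starts near 0, snug at its stop 1.45. Its ears are an upright bar 10 mm thick, 56 long, 30 tall (22 in the middle). At 0 the bar lies along the box's y and passes the slot; bar underside 70 mm above the box's origin, sinking 2.76 mm per rad. Friction 0.06 N m; stays where left.
- spare: The wrong cover, to be left alone: white plate of the same size with the same black tab, but a round 40 mm hole instead of the slot; loose on the bench. Origin: centre of its underside.

How it is judged:
On the way:
1. the yellow cover lies flat on the filter box with the wing nut through its slot (horizontal distance between cover and filter_box below 0.014 m and z of cover in the frame of filter_box between 0.056 and 0.063 m and angle between the y axis of cover and the y axis of filter_box, either way round below 0.25 rad and angle between cover's own z axis and vertical below 0.06 rad), for 0.2 s.
At the end, for the whole second after the job is handed in: The yellow cover lies flat (within 3 mm of height, 0.06 rad) on the filter box, centred within 14 mm and square within 0.25 rad, and at rest; the wing nut has been turned to 1.2 rad or more (stop at 1.45) (all of step 1 and value of joint wing_nut above 1.2 rad and linear speed of cover below 0.02 m/s); the robot touches nothing.
It fails at once if the white cover is moved by more than 30 mm (distance of spare from where it was at the start of the episode above 0.03 m).
It also fails if it takes over 54 s, if anything falls off the work surface, if the arm or the gripper's body presses on something with over 40 N, if the wrist force passes 120 N, or if a joint passes its speed limit or range.

ROBOT

A 7-joint arm with a two-finger parallel gripper is mounted at the origin on the work surface. World frame = base frame: x ahead of the robot, y to its left, z up, the work surface at z = 0. Lengths are in m, angles in rad, forces in N, time in s.
With the tool pointing down it reaches from about 0.425 to 0.925 m from the base axis. Payload 6.8 kg.
Tool frame: the origin (TCP) lies at the very end of the fingers, on their centre line; the grasp point (between the pads) lies 19 mm behind it; z points along the fingers, y is the line along which they close (so a half turn about z gives the same grasp; the last joint's range is limited). The gripper opens to 85 mm and grips with 20 to 120 N. Pads are 22 mm wide; open, the fingers measure 114 mm over their backs; the gripper's body (76 mm by 85 mm) begins 54 mm behind the grasp point. The pads swing forward as they close: fully open they stand 13 mm farther back than shut.
Start: joints at [1.232, 0.477, 0.022, 1.555, -0.011, 1.109, -0.083], TCP at [0.154, -0.657, 0.231] pointing down, gripper open.
Joint ranges: [-2.96, 2.96], [-0.34, 2.1], [-1.41, 1.46], [0.24, 2.44], [-1.37, 4.51], [0.17, 1.92], [-2.96, 2.96]. Speed limits (rad/s): [2.39, 2.39, 3.14, 3.14, 3.14, 3.14, 3.14].

INTERFACE

Orientations are given as a unit quaternion [w, x, y, z].
In Python, from station import bot gives the robot as it stands.
- The arm moves only by the tool jog_arm, never from a script. Its argument "motion" is a list of rows, each a list of 7 numbers: the turn, a rotation vector about the tool's x, y, z in rad, then the shift along the tool's x, y, z in mm, then the finger opening in mm, from 0 to 85.4. A call has 1 to 10 rows; each row is the pose to reach, as a shift and turn from the pose commanded when the call began, along the tool's axes at that moment; what a row does not reach only later rows make up. A row lasts 1/8 s, in which the tool goes at most 62.5 mm and 10.7 degrees, less where a joint would pass 70% of its speed; a pose out of reach is approached as far as the arm can. A call with a gripper value outside its range is refused whole. The fingers move at their own pace and stop on an object; "grip_force" is the grip in N (left out, the last holds). Time passes only in rows, so rows that repeat a pose let the fingers close. It gives the time, the measured TCP pose, the force, the opening and the grip force at its end, in the units of the state.
- bot.get_obs(): the state, without advancing time (a new reading comes with each control period).
- bot.read_camera(name): name is "scene" or "side" or "wrist"; returns a dict with "pixels" (384x512x3 uint8, red, green, blue), "camera_matrix" (3x3 intrinsics, pixels), "distortion" ([k1, k2, p1, p2, k3] as OpenCV has them; the pictures are not rectified), "T" (4x4, takes a point from camera to world coordinates); the wrist camera has in their place "tool_from_camera" (4x4, takes a point from camera to tool coordinates, whose origin is the TCP and whose axes are the flange's). Camera axes: x right, y down, z forward; pixel columns grow to the right and rows downward; lengths in m; the calibration is good to about 2 mm. A picture is of the moment at which its call begins: read the wrist's pose just before it. There is no depth.
- bot.hand_in(): hands the job in; it is judged then, once.
Trained networks look in a picture, given as the dict that the camera call returned (one of the last four; its "shot" number tells which), for a name from the list of things; names that differ only in an ending like _2 or _b are one class to them, and where a whole thing is asked for, a point or a joint stands for the part that bears it (a point fixed in the world has none). Each returns a list of dicts, best first, with "score" (0 to 1); they miss things now and then, are a little off and sometimes report something else, mostly with a low value. They report only what shows in the picture. A call takes as long as a camera call.
- bot.spot_in(thing, picture): "xy" ([column, row] in pixels, amid what is visible of it).
- bot.tip_of(thing, picture): "xy" ([column, row] in pixels: a listed point, or the origin of a listed thing).
The state is a dict: "t": time; "q": joint angles; "joint_vel": joint speeds; "joint_torque": joint torques, N m; "eef_pos": TCP position; "tool_rot": TCP orientation; "contact_force": force on the tool from outside, world axes, zero at the start; "torque": the same for the moment, N m; "gripper_width": opening from 0.0 (shut) to 1.0 (fully open); "grasp_force": force on a finger pad.
Only numpy, scipy, OpenCV 4.12 (cv2) and the standard library are available. Lean on these libraries where they do the work, as an engineer would, in place of code of your own. Each camera call takes 0.05 s, during which the arm holds its last target. There are 200 camera calls.

## Working session

There is one attempt and no reset: what is moved stays moved. The work goes in short steps, Python scripts to look and compute and a tool call to move; the robot and the scene stay as the last step left them, time stands still between calls to the robot, and variables do not carry over. Pictures are saved under pics/ and viewed, at most 10 in all, crops included, and the job is handed in when it is done.

Besides the shell and the picture viewer there is one more tool, called after "Emit:" as name([rows], argument=value, ...), one row to a line, values as JSON. jog_arm: Moves the arm, as the interface text tells. Its arguments: {"type":"object","properties":{"motion":{"type":"array"},"grip_force":{"type":"number"}},"required":["motion"]}

```bash
mkdir -p pics
cat > h.py <<'E'
import numpy as np, cv2
from scipy.spatial.transform import Rotation as R
from station import bot
def snap(n,f=None):
    o=bot.get_obs(); p=bot.read_camera(n)
    if n=='wrist':
        T=np.eye(4); q=o['tool_rot']; T[:3,:3]=R.from_quat([q[1],q[2],q[3],q[0]]).as_matrix(); T[:3,3]=o['eef_pos']
        p['W']=T@np.array(p['tool_from_camera'])
    else: p['W']=np.array(p['T'])
    if f: cv2.imwrite('pics/'+f,p['pixels'][:,:,::-1])
    return p
def ray(p,uv,z):
    uv=np.array(uv,float).reshape(-1,1,2)
    n=cv2.undistortPoints(uv,np.array(p['camera_matrix']),np.array(p['distortion'])).reshape(-1,2)
    d=np.c_[n,np.ones(len(n))]@p['W'][:3,:3].T; c=p['W'][:3,3]
    return c+d*((z-c[2])/d[:,2])[:,None]
def proj(p,X):
    Wi=np.linalg.inv(p['W']); 
    return cv2.projectPoints(np.array(X,float).reshape(-1,1,3),cv2.Rodrigues(Wi[:3,:3])[0],Wi[:3,3],np.array(p['camera_matrix']),np.array(p['distortion']))[0].reshape(-1,2)
E
python3 - <<'E'
from h import *
o=bot.get_obs(); print({k:np.round(v,3).tolist() for k,v in o.items()})
im=[]
Z=dict(cover=0,filter_box=0,wing_nut=.08,spare=0)
for n in ('scene','side'):
    p=snap(n); im.append(p['pixels']); print(n,np.round(p['W'],3).tolist())
    for t in Z:
        for f in (bot.tip_of,bot.spot_in):
            r=f(t,p)[:2]
            print(t,f.__name__,[(round(a['score'],2),np.round(a['xy']).tolist(),np.round(ray(p,a['xy'],Z[t])[0],3).tolist()) for a in r])
v=np.vstack(im)[:,:,::-1]; cv2.imwrite('pics/a.png',np.hstack(im)[:,:,::-1][:, :] if 0 else cv2.resize(v,(800*512//800,768)))
cv2.imwrite('pics/scene.png',im[0][:,:,::-1]);cv2.imwrite('pics/side.png',im[1][:,:,::-1])
E
```

```text
{'t': 0.0, 'q': [1.232, 0.478, 0.022, 1.556, -0.012, 1.109, -0.083], 'joint_vel': [0.001, -0.0, -0.001, 0.001, -0.001, 0.0, -0.0], 'joint_torque': [-0.0, -59.644, 1.608, -28.12, 0.012, 0.009, 0.0], 'eef_pos': [0.154, -0.657, 0.23], 'tool_rot': [-0.001, 0.993, 0.115, -0.0], 'contact_force': [-0.41, -0.529, -0.545], 'torque': [0.001, 0.024, 0.029], 'grasp_force': 0.0, 'gripper_width': 0.998}
scene [[0.742, 0.35, -0.571, 0.986], [0.67, -0.402, 0.624, -0.5], [-0.011, -0.846, -0.533, 0.507], [0.0, 0.0, 0.0, 1.0]]
cover call [(0.61, [132.0, 294.0], [0.504, -0.297, 0.0])]
cover call [(0.86, [132.0, 301.0], [0.517, -0.307, 0.0])]
filter_box call [(0.74, [283.0, 234.0], [0.595, 0.011, 0.0])]
filter_box call [(0.73, [312.0, 235.0], [0.644, 0.047, 0.0])]Traceback (most recent call last):
  File "<stdin>", line 9, in <module>
ValueError: it knows: cover, filter_box, spare
```

Run:
```python
from h import *
for n in ('scene','side'):
    p=snap(n); cv2.imwrite(f'pics/{n}.png',cv2.resize(p['pixels'][:,:,::-1],(800,600),interpolation=cv2.INTER_CUBIC))
    np.save(n+'.npy',p,allow_pickle=True)
    for t in ('cover','filter_box','spare'):
        for f in (bot.tip_of,bot.spot_in):
            r=f(t,p)[:2]
            print(n,t,[(round(a['score'],2),np.round(a['xy']).tolist(),np.round(ray(p,a['xy'],0)[0],3).tolist()) for a in r])
```

```text
scene cover [(0.78, [133.0, 296.0], [0.508, -0.298, 0.0])]
scene cover [(0.91, [133.0, 302.0], [0.521, -0.305, 0.0]), (0.64, [313.0, 236.0], [0.648, 0.045, 0.0])]
scene filter_box [(0.69, [284.0, 230.0], [0.588, 0.022, 0.0])]
scene filter_box [(0.89, [310.0, 234.0], [0.64, 0.047, 0.0])]
scene spare [(0.83, [312.0, 166.0], [0.468, 0.299, 0.0])]
scene spare [(0.81, [313.0, 167.0], [0.475, 0.294, 0.0])]
side cover [(0.67, [283.0, 322.0], [0.496, -0.304, 0.0])]
side cover [(0.97, [291.0, 322.0], [0.51, -0.309, 0.0])]
side filter_box [(0.85, [274.0, 212.0], [0.596, 0.011, 0.0])]
side filter_box [(0.59, [291.0, 198.0], [0.656, 0.055, 0.0])]
side spare [(0.62, [200.0, 165.0], [0.476, 0.285, 0.0])]
side spare [(0.79, [199.0, 168.0], [0.47, 0.271, 0.0])]
```

View pics/scene.png

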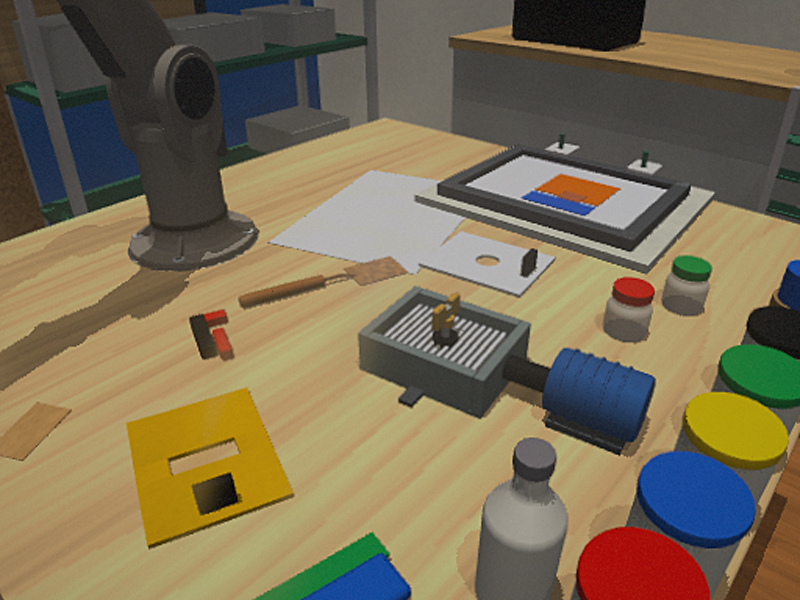

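View pics/side.png

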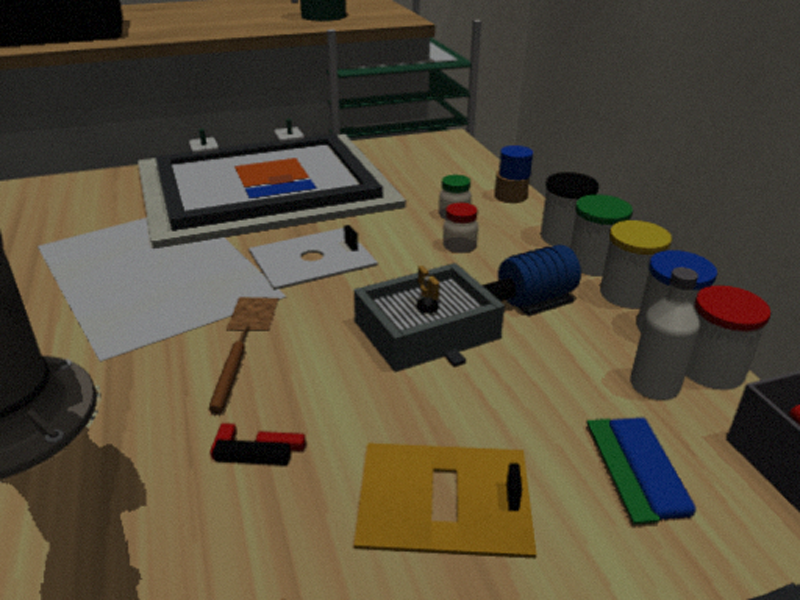

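Run:
```python
from h import *
from scipy.optimize import least_squares
S=np.load('scene.npy',allow_pickle=True).item();D=np.load('side.npy',allow_pickle=True).item()
k=.64
def fit(a,b,hx,hy,z,g):
    a=np.array(a)*k;b=np.array(b)*k
    print('scene',np.round(ray(S,a,z)[:,:2],3).tolist(),'side',np.round(ray(D,b,z)[:,:2],3).tolist())
    C=np.array([[-hx,hy],[hx,hy],[hx,-hy],[-hx,-hy]])
    def f(v):
        c,s=np.cos(v[2]),np.sin(v[2]); X=np.c_[C@np.array([[c,s],[-s,c]])+v[:2],np.full(4,z)]
        return np.r_[proj(S,X)-a,proj(D,X)-b].ravel()
    r=least_squares(f,g); print(np.round(r.x,4),np.abs(r.fun).max()); return r.x
# order: (-x,+y),(+x,+y),(+x,-y),(-x,-y)
fit([(127,424),(248,389),(293,494),(150,546)][0:0] or [(248,389),(293,494),(150,545),(127,424)],[(368,444),(526,450),(535,553),(355,547)],.095,.075,.006,[.51,-.3,0])
fit([(417,288),(529,322),(477,380),(360,337)],[(355,303),(457,266),(501,310),(391,339)][0:0] or [(355,303),(457,266),(501,310),(391,339)],.09,.07,.06,[.59,.01,.3])
```

```text
scene [[0.446, -0.195], [0.619, -0.265], [0.565, -0.4], [0.389, -0.333]] side [[0.441, -0.197], [0.62, -0.265], [0.562, -0.401], [0.387, -0.336]]
[ 0.503  -0.2983 -0.3744] 1.798895458933373
scene [[0.504, 0.066], [0.671, 0.096], [0.689, -0.044], [0.528, -0.073]] side [[0.488, 0.031], [0.67, 0.085], [0.683, -0.05], [0.511, -0.069]]
[0.5935 0.0105 0.1412] 8.615217691476317
```

```bash
cat >> h.py <<'E'
def go(x,y,z,h):
    o=bot.get_obs(); q=o['tool_rot']; r0=R.from_quat([q[1],q[2],q[3],q[0]])
    c,s=np.cos(h),np.sin(h); r1=R.from_matrix(np.array([[c,s,0],[s,-c,0],[0,0,-1.]]))
    print('row',np.round((r0.inv()*r1).as_rotvec(),3).tolist(),np.round(1e3*r0.inv().apply(np.array([x,y,z])-o['eef_pos']),1).tolist(),'t',round(o['t'],2),'pos',np.round(o['eef_pos'],4).tolist(),'q',np.round(o['q'],2).tolist())
E
python3 - <<'E'
from h import *
p=bot.read_camera('wrist'); print(np.round(p['tool_from_camera'],3).tolist())
go(.574,-.326,.23,1.197)
E
```

```text
[[0.001, -0.955, -0.295, 0.076], [1.0, 0.001, -0.001, -0.0], [0.002, -0.295, 0.955, -0.144], [0.0, 0.0, 0.0, 1.0]]
row [0.0, 0.0, -0.966] [484.2, -226.4, 1.3] t 1.0 pos [0.1544, -0.6571, 0.2313] q [1.23, 0.48, 0.02, 1.56, -0.01, 1.11, -0.08]
```

Emit:
jog_arm([
  [0,0,-0.966,484,-226,0,85],
  [0,0,-0.966,484,-226,0,85],
  [0,0,-0.966,484,-226,0,85],
  [0,0,-0.966,484,-226,0,85],
  [0,0,-0.966,484,-226,0,85],
  [0,0,-0.966,484,-226,0,60],
  [0,0,-0.966,484,-226,0,60],
  [0,0,-0.966,484,-226,0,60],
  [0,0,-0.966,484,-226,0,60],
  [0,0,-0.966,484,-226,0,60],
], grip_force=40)

```text
t: 2.25
eef_pos: [0.5767, -0.3226, 0.2313]
tool_rot: [-0.0, 0.825, 0.566, 0.001]
contact_force: [-0.4, -0.6, 0.3]
gripper_width: 0.702
grasp_force: 0.0
```

Run:
```python
from h import *
p=snap('wrist'); go(.574,-.326,.012,1.197)
im=p['pixels'].copy()
def box(x,y,t,xs,ys,z):
    c,s=np.cos(t),np.sin(t)
    X=[(x+a*c-b*s,y+a*s+b*c,z) for a in xs for b in ys]
    return proj(p,np.array(X)[[0,1,3,2]]).astype(int)
for xs,ys,z in (((-.095,.095),(-.075,.075),.006),((-.014,.014),(-.038,.038),.006),((.07,.082),(-.02,.02),.041)):
    cv2.polylines(im,[box(.503,-.2983,-.3744,xs,ys,z)],True,(255,0,0),1)
cv2.imwrite('pics/w1.png',cv2.resize(im[:,:,::-1],(800,600)))
```

```text
row [-0.0, -0.0, 0.002] [-1.0, -0.3, 219.1] t 2.3 pos [0.5747, -0.3252, 0.2311] q [0.65, 0.47, -0.32, 1.57, 0.16, 1.12, -0.08]
```

View pics/w1.png

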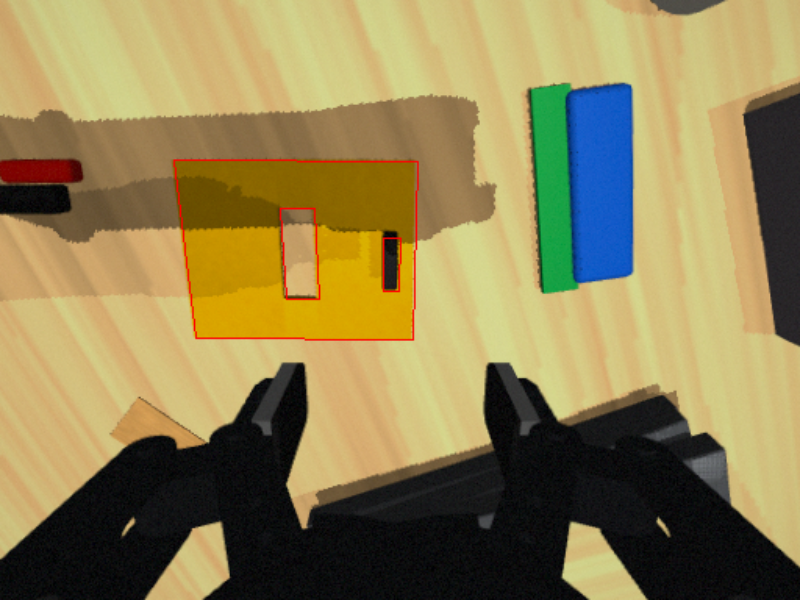

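Emit:
jog_arm([
  [0,0,0,-1,0,60,50],
  [0,0,0,-1,0,120,50],
  [0,0,0,-1,0,175,50],
  [0,0,0,-1,0,200,50],
  [0,0,0,-1,0,217,50],
  [0,0,0,-1,0,217,50],
  [0,0,0,-1,0,217,5],
  [0,0,0,-1,0,217,5],
  [0,0,0,-1,0,217,5],
  [0,0,0,-1,0,217,5],
], grip_force=60)

```text
t: 3.55
eef_pos: [0.5741, -0.3278, 0.0159]
tool_rot: [0.001, 0.826, 0.563, 0.0]
contact_force: [-2.3, 0.7, 6.5]
gripper_width: 0.131
grasp_force: 60.9
```

Emit:
jog_arm([
  [0,0,0,0,0,0,5],
  [0,0,0,0,0,0,5],
  [0,0,0,0,0,0,5],
  [0,0,0,0,0,-4,5],
  [0,0,0,0,0,-20,5],
  [0,0,0,0,0,-60,5],
  [0,0,0,0,0,-100,5],
  [0,0,0,0,0,-140,5],
  [0,0,0,0,0,-160,5],
  [0,0,0,0,0,-160,5],
])

```text
t: 4.8
eef_pos: [0.5743, -0.3277, 0.1759]
tool_rot: [0.001, 0.826, 0.563, 0.001]
contact_force: [-0.1, -0.2, -2.6]
gripper_width: 0.131
grasp_force: 59.5
```

Run:
```python
from h import *
p=snap('wrist'); go(.42,-.12,.25,1.73); o=bot.get_obs(); print(o['gripper_width'],o['grasp_force'],o['contact_force'],o['torque'])
q=snap('side'); im=np.hstack([p['pixels'],q['pixels']])
cv2.imwrite('pics/w2.png',cv2.resize(im[:,:,::-1],(800,300)))
```

```text
row [-0.0, 0.0, -0.533] [136.9, -218.4, -76.0] t 4.85 pos [0.5733, -0.3273, 0.174] q [0.65, 0.53, -0.32, 1.63, 0.18, 1.01, -0.1]
0.12663345972896362 59.51969504356384 [-0.11329183  0.38634401 -2.80843562] [-0.02322587 -0.09486822  0.02017506]
```

View pics/w2.png

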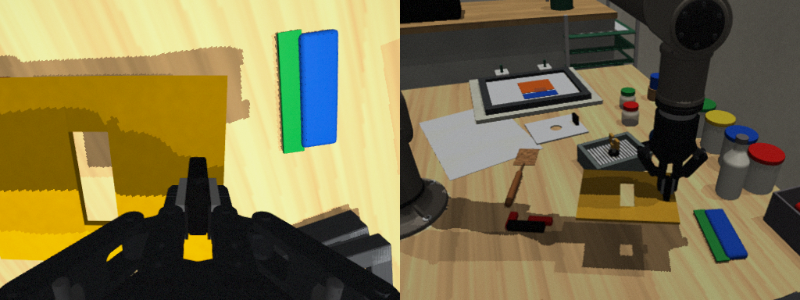

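Run:
```python
from h import *
out=[]
for n,(u,v) in (('scene',(225,180)),('side',(220,165))):
    p=np.load(n+'.npy',allow_pickle=True).item()
    c=p['pixels'][v:v+90,u:u+120]; c=np.clip(c.astype(float)*1.5,0,255).astype(np.uint8)
    out.append(cv2.resize(c,(800,600) if 0 else (720,540),interpolation=cv2.INTER_CUBIC)[:,:,::-1])
cv2.imwrite('pics/c1.png',out[0]);cv2.imwrite('pics/c2.png',out[1])
```

```text
(no output)
```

View pics/c1.png

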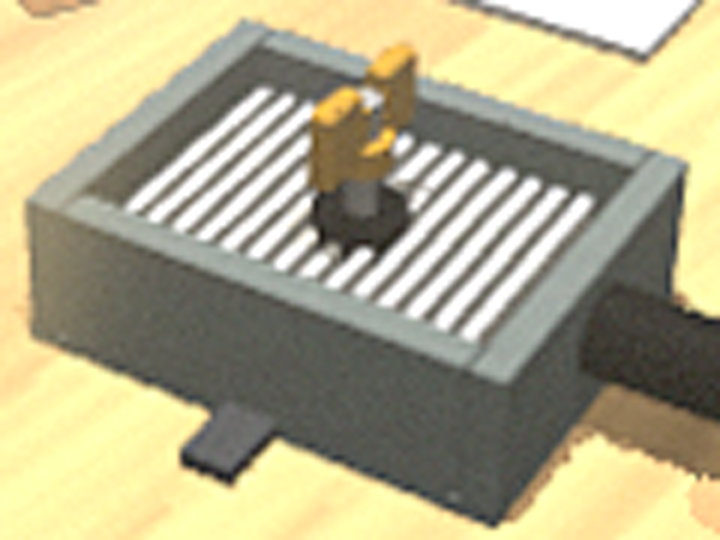

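View pics/c2.png

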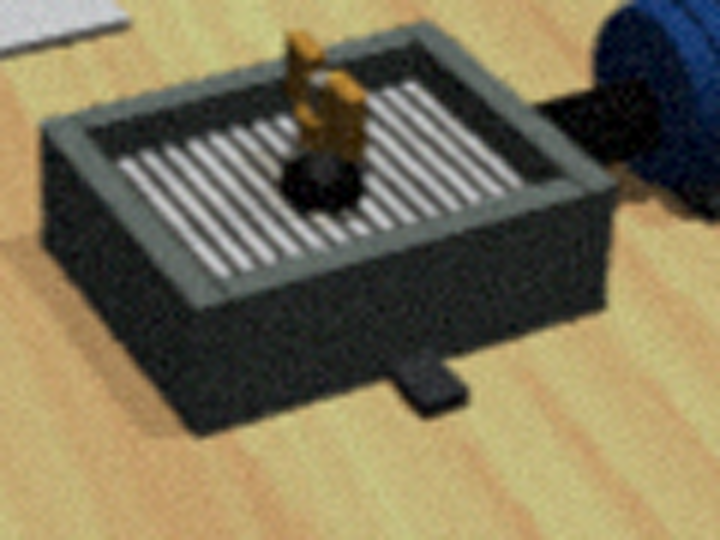

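Run:
```python
from h import *
from scipy.optimize import least_squares
S=np.load('scene.npy',allow_pickle=True).item();D=np.load('side.npy',allow_pickle=True).item()
s=lambda L:np.array(L)/6+[225-.4,180-.4]; d=lambda L:np.array(L)/6+[220-.4,165-.4]
C=np.array([[-.09,.07],[.09,.07],[.09,-.07],[-.09,-.07]])
a=s([(248,20),(686,165),(510,382),(28,205),(495,525),(32,338)]);b=d([(42,125),(425,22),(615,187),(200,310),(605,308),(200,435)])
I=[0,1,2,3,2,3];z=[.06]*4+[0,0]
def f(v):
    c,sn=np.cos(v[2]),np.sin(v[2]); X=np.c_[C[I]@np.array([[c,sn],[-sn,c]])+v[:2],z]
    return np.r_[proj(S,X)-a,proj(D,X)-b].ravel()
r=least_squares(f,[.597,.01,.2],loss='soft_l1'); print(np.round(r.x,4)); print(np.round(r.fun.reshape(-1,2),1).tolist())
x,y,t=r.x
tx,ty=x+.076*np.cos(t),y+.076*np.sin(t); print('tab',tx,ty)
# nut ear tops at z=.1
for P,q in ((S,s([(338,105),(395,55)])),(D,d([(305,40),(345,80)]))): 
    w=ray(P,q,.1)[:,:2]; print('ears',np.round(w,3).tolist(),'mid',np.round(w.mean(0),3),'dir',np.arctan2(*(w[0]-w[1])[::-1])%np.pi-np.pi/2)
# held plate: tab centre in tool frame: from grasp TCP .5741,-.3278 vs tab
print('tab0',.503+.076*np.cos(-.3744),-.2983+.076*np.sin(-.3744))
go(tx,ty,.25,t+np.pi/2)
p=bot.read_camera('wrist')
```

```text
[0.5947 0.0156 0.1599]
[[-0.9, -0.9], [1.1, -1.3], [0.0, 0.0], [-1.1, -1.3], [0.4, 1.0], [-0.3, 0.1], [-1.0, -0.8], [0.8, -0.9], [1.2, -0.9], [-0.2, -0.2], [0.5, 0.2], [-0.3, 1.1]]
tab 0.669696875742359 0.02768531808899574
ears [[0.599, -0.003], [0.594, 0.033]] mid [0.596 0.015] dir 0.1345243246024741
ears [[0.592, 0.033], [0.596, 0.001]] mid [0.594 0.017] dir 0.13051215907197
tab0 0.5737352685623162 -0.32609427605491825
row [-0.002, -0.001, -0.534] [365.7, -39.4, -77.0] t 4.9 pos [0.5726, -0.327, 0.1729] q [0.65, 0.53, -0.32, 1.63, 0.18, 1.01, -0.1]
```

Emit:
jog_arm([
  [0,0,-0.05,10,0,-40,5],
  [0,0,-0.15,50,-5,-70,5],
  [0,0,-0.25,105,-12,-77,5],
  [0,0,-0.35,165,-18,-77,5],
  [0,0,-0.45,225,-25,-77,5],
  [0,0,-0.53,285,-31,-77,5],
  [0,0,-0.53,335,-36,-77,5],
  [0,0,-0.53,360,-39,-77,5],
  [0,0,-0.53,366,-40,-77,5],
  [0,0,-0.53,366,-40,-77,5],
])

```text
t: 6.2
eef_pos: [0.6695, 0.0268, 0.25]
tool_rot: [-0.0, 0.65, 0.76, -0.001]
contact_force: [-0.0, -0.4, -1.3]
gripper_width: 0.132
grasp_force: 59.6
```

Run:
```python
from h import *
from itertools import product
B=(.595,.0155,.157)
o=[bot.get_obs()]
ims=[]
q=o[0]['tool_rot']; r=R.from_quat([q[1],q[2],q[3],q[0]]); e=o[0]['eef_pos']; print('h',2*np.arctan2(q[2],q[1]))
go(.6697,.027,.25,B[2]+np.pi/2)
def quad(p,im,pts,col):
    cv2.polylines(im,[np.round(proj(p,pts)*8).astype(int)],True,col,1,shift=3)
sq=lambda a,b,z:[(-a,-b,z),(a,-b,z),(a,b,z),(-a,b,z)]
for n in ('wrist','side'):
    p=snap(n); im=p['pixels'].copy()
    # held plate: tool x = cover +y (h=t+90), tool y = cover +x, tool z=-cover z ; tab-> tool offset
    for a,b in ((.095,.075),(.014,.038)):
        X=np.array(sq(a,b,.006)); T=np.c_[X[:,1]+.0015,X[:,0]-.076,.0155-X[:,2]]
        quad(p,im,r.apply(T)+e,(255,0,0))
    c,s=np.cos(B[2]),np.sin(B[2])
    for a,b,z in ((.09,.07,.06),(.005,.028,.1)):
        X=np.array(sq(a,b,z)); quad(p,im,np.c_[B[0]+c*X[:,0]-s*X[:,1],B[1]+s*X[:,0]+c*X[:,1],X[:,2]],(0,0,255))
    if n=='side': im=cv2.resize(im[80:272,120:376],(512,384))
    ims.append(im)
cv2.imwrite('pics/w3.png',cv2.resize(np.vstack(ims),(400,600))[:,:,::-1] if 0 else cv2.resize(np.hstack(ims),(800,300))[:,:,::-1])
```

```text
h 1.7261910741416475
row [-0.002, 0.001, -0.002] [0.1, 0.2, 0.0] t 6.2 pos [0.6695, 0.0268, 0.25] q [0.22, 0.51, -0.52, 1.52, 0.26, 1.19, -0.18]
```

View pics/w3.png

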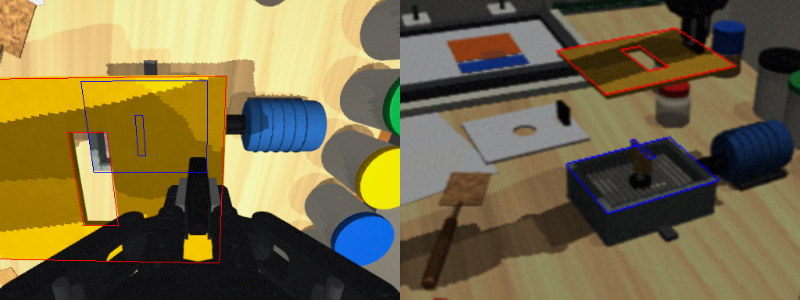

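Emit:
jog_arm([
  [0,0,0,-0.8,0.8,40,5],
  [0,0,0,-0.8,0.8,80,5],
  [0,0,0,-0.8,0.8,110,5],
  [0,0,0,-0.8,0.8,125,5],
  [0,0,0,-0.8,0.8,135,5],
  [0,0,0,-0.8,0.8,145,5],
  [0,0,0,-0.8,0.8,155,5],
  [0,0,0,-0.8,0.8,163,5],
  [0,0,0,-0.8,0.8,168,5],
  [0,0,0,-0.8,0.8,171,5],
])

```text
t: 7.55
eef_pos: [0.6709, 0.0274, 0.0801]
tool_rot: [-0.0, 0.65, 0.76, -0.0]
contact_force: [0.1, 0.8, -2.1]
gripper_width: 0.125
grasp_force: 59.6
```

Emit:
jog_arm([
  [0,0,0,0,0,1,5],
  [0,0,0,0,0,2,5],
  [0,0,0,0,0,3,5],
  [0,0,0,0,0,3,5],
])

```text
t: 8.05
eef_pos: [0.671, 0.0273, 0.0773]
tool_rot: [0.0, 0.65, 0.76, 0.0]
contact_force: [-0.6, -0.3, -2.6]
gripper_width: 0.127
grasp_force: 59.6
```

Emit:
jog_arm([
  [0,0,0,0,0,1,5],
  [0,0,0,0,0,2,5],
  [0,0,0,0,0,2,5],
])

```text
t: 8.43
eef_pos: [0.671, 0.0273, 0.0759]
tool_rot: [0.0, 0.65, 0.76, 0.0]
contact_force: [-2.0, 0.3, 4.2]
gripper_width: 0.13
grasp_force: 60.4
```

Emit:
jog_arm([
  [0,0,0,0,0,0,28],
  [0,0,0,0,0,0,28],
  [0,0,0,0,0,0,28],
  [0,0,0,0,0,-15,28],
  [0,0,0,0,0,-50,28],
  [0,0,0,0,0,-100,28],
  [0,0,0,0,0,-150,28],
  [0,0,0,0,0,-175,50],
  [0,0,0,0,0,-175,50],
  [0,0,0,0,0,-175,50],
])

```text
t: 9.68
eef_pos: [0.6704, 0.0272, 0.2498]
tool_rot: [-0.0, 0.65, 0.76, -0.0]
contact_force: [-1.6, -0.1, -0.4]
gripper_width: 0.587
grasp_force: 0.0
```

Run:
```python
from h import *
B=(.595,.0155,.157); c,s=np.cos(B[2]),np.sin(B[2]); ims=[]
go(.595,.0155,.25,B[2]+np.pi/2)
for n in ('wrist','side'):
    p=snap(n); im=p['pixels'].copy()
    for a,b,z in ((.095,.075,.066),(.014,.038,.066),(.005,.028,.1)):
        X=np.array([(-a,-b,z),(a,-b,z),(a,b,z),(-a,b,z)])
        W=np.c_[B[0]+c*X[:,0]-s*X[:,1],B[1]+s*X[:,0]+c*X[:,1],X[:,2]]
        cv2.polylines(im,[np.round(proj(p,W)*8).astype(int)],True,(0,0,255),1,shift=3)
    if n=='side': im=cv2.resize(im[140:236,220:348],(512,384))
    ims.append(im)
cv2.imwrite('pics/w4.png',cv2.resize(np.hstack(ims),(800,300))[:,:,::-1])
```

```text
row [-0.001, 0.0, -0.001] [0.2, -76.3, -0.1] t 9.68 pos [0.6704, 0.0272, 0.2498] q [0.22, 0.51, -0.52, 1.52, 0.26, 1.19, -0.18]
```

View pics/w4.png

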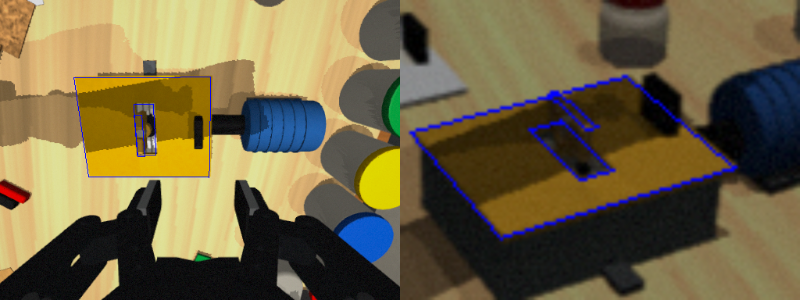

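Run:
```python
from h import *
ims=[]
for n in ('wrist','side'):
    p=snap(n); im=p['pixels']
    u=proj(p,[(.595,.0155,.08)])[0].astype(int); c=im[u[1]-30:u[1]+30,u[0]-40:u[0]+40]
    ims.append(cv2.resize(np.clip(c*(2.0 if n=='side' else 1.5),0,255).astype(np.uint8),(400,300),interpolation=cv2.INTER_CUBIC))
    print(n,u)
cv2.imwrite('pics/w5.png',np.hstack(ims)[:,:,::-1])
```

```text
wrist [182 169]
side [274 182]
```

View pics/w5.png

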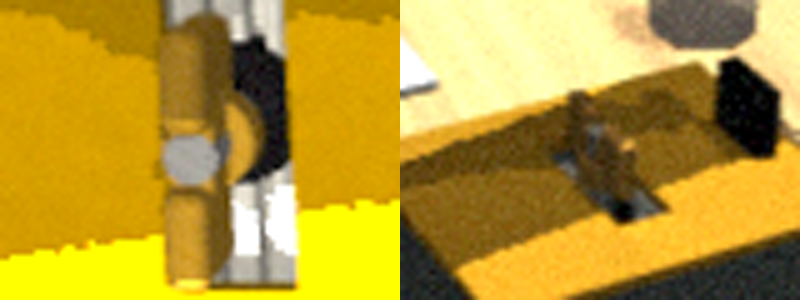

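Emit:
jog_arm([
  [0,0,0,0,-50,0,42],
  [0,0,0,0,-76,20,42],
  [0,0,0,0,-76,75,42],
  [0,0,0,0,-76,120,42],
  [0,0,0,0,-76,150,42],
  [0,0,0,0,-76,168,42],
  [0,0,0,0,-76,174,42],
  [0,0,0,0,-76,174,42],
  [0,0,0,0,-76,174,5],
  [0,0,0,0,-76,174,5],
], grip_force=30)

```text
t: 11.12
eef_pos: [0.5936, 0.0149, 0.0775]
tool_rot: [-0.001, 0.65, 0.76, -0.002]
contact_force: [-8.1, -1.1, 22.2]
gripper_width: 0.105
grasp_force: 42.4
```

Emit:
jog_arm([
  [0,0,0,0,0,0,5],
  [0,0,0,0,0,0,5],
  [0,0,0,0,0,0,5],
  [0,0,0,0,0,0,5],
])

```text
t: 11.62
eef_pos: [0.5937, 0.015, 0.0777]
tool_rot: [-0.001, 0.65, 0.76, -0.002]
contact_force: [-10.5, -1.7, 13.9]
gripper_width: 0.11
grasp_force: 41.3
```

Emit:
jog_arm([
  [0,0,0,0,0,0,20],
  [0,0,0,0,-1.5,-4,20],
  [0,0,0,0,-1.5,-5,20],
  [0,0,0,0,-1.5,-5,5],
  [0,0,0,0,-1.5,-5,5],
  [0,0,0,0,-1.5,-5,5],
  [0,0,0,0,-1.5,-5,5],
])

```text
t: 12.5
eef_pos: [0.5936, 0.0151, 0.0817]
tool_rot: [-0.0, 0.65, 0.76, -0.001]
contact_force: [-4.7, -0.2, 7.6]
gripper_width: 0.111
grasp_force: 32.2
```

Emit:
jog_arm([
  [0,0,0.15,0,0,0.3,5],
  [0,0,0.3,0,0,0.6,5],
  [0,0,0.45,0,0,1,5],
  [0,0,0.6,0,0,1.4,5],
  [0,0,0.75,0,0,1.8,5],
  [0,0,0.9,0,0,2.2,5],
  [0,0,1.05,0,0,2.6,5],
  [0,0,1.2,0,0,3.1,5],
  [0,0,1.3,0,0,3.4,5],
  [0,0,1.38,0,0,3.6,5],
])

```text
t: 13.75
eef_pos: [0.5919, 0.0159, 0.0782]
tool_rot: [-0.0, 0.985, 0.172, -0.002]
contact_force: [-11.0, 1.5, 14.1]
gripper_width: 0.111
grasp_force: 33.2
```

Run:
```python
from h import *
o=bot.get_obs(); q=o['tool_rot']; print(2*np.arctan2(q[2],q[1]),o['torque'],o['contact_force'],o['gripper_width'],o['q'])
```

```text
0.34511357181896146 [0.17758486 2.25325426 0.31201227] [-10.96033999   1.45344301  14.13955564] 0.11067180762642956 [-0.02302297  0.53230601 -0.14267276  1.86877505  0.10507893  0.75270589
 -1.44903406]
```

Emit:
jog_arm([
  [0,0,0.03,0,0,0,5],
  [0,0,0.06,0,0,0,5],
  [0,0,0.06,0,0,0,5],
  [0,0,0.06,0,0,0,25],
  [0,0,0.06,0,0,0,25],
  [0,0,0.06,0,0,-15,30],
  [0,0,0.06,0,0,-60,30],
  [0,0,0.06,0,0,-115,30],
  [0,0,0.06,0,0,-150,30],
  [0,0,0.06,0,0,-150,30],
])

```text
t: 15.0
eef_pos: [0.5967, 0.0154, 0.2322]
tool_rot: [0.0, 0.99, 0.143, 0.004]
contact_force: [0.9, 0.3, -0.0]
gripper_width: 0.354
grasp_force: 0.0
```

Emit:
jog_arm([
  [0,0,0,-40,0,0,30],
  [0,0,0,-90,0,0,30],
  [0,0,0,-120,0,0,30],
  [0,0,0,-120,0,0,30],
  [0,0,0,-120,0,0,30],
])

```text
t: 15.62
eef_pos: [0.4798, -0.0185, 0.2277]
tool_rot: [-0.0, 0.99, 0.143, 0.0]
contact_force: [0.3, 0.4, 0.4]
gripper_width: 0.354
grasp_force: 0.0
```

Run:
```python
from h import *
B=(.595,.0155,.157); c,s=np.cos(B[2]),np.sin(B[2]); ims=[]
o=bot.get_obs(); print(o['t'],o['eef_pos'],o['contact_force'])
for n in ('scene','side'):
    p=snap(n); im=np.clip(p['pixels']*1.5,0,255).astype(np.uint8)
    for a,b,z in ((.095,.075,.066),):
        X=np.array([(-a,-b,z),(a,-b,z),(a,b,z),(-a,b,z)])
        W=np.c_[B[0]+c*X[:,0]-s*X[:,1],B[1]+s*X[:,0]+c*X[:,1],X[:,2]]
        cv2.polylines(im,[np.round(proj(p,W)*8).astype(int)],True,(0,0,255),1,shift=3)
    u=proj(p,[(.595,.0155,.08)])[0].astype(int); ims.append(cv2.resize(im[u[1]-60:u[1]+60,u[0]-80:u[0]+80],(400,300),interpolation=cv2.INTER_CUBIC))
cv2.imwrite('pics/w6.png',np.hstack(ims)[:,:,::-1])
```

```text
15.625 [ 0.47981259 -0.01845095  0.22774754] [0.30674824 0.39678208 0.40320452]
```

View pics/w6.png

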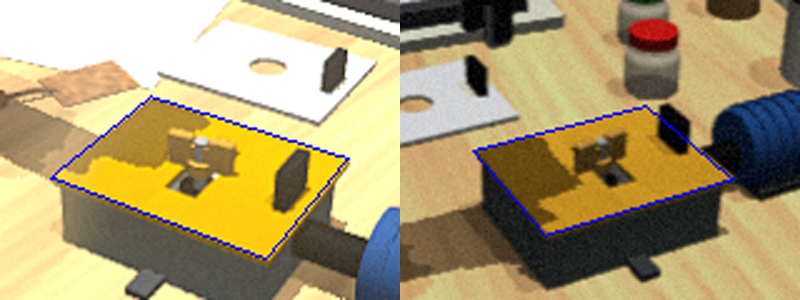

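The plate matches the seated outline in both views. The nut bar at about (200,152) lies across the slot along the box's x, and the white cover hasn't moved.

```bash
python3 -c "
from station import bot
print(bot.hand_in())"
```

```text
the job is handed in; nothing more can be done
None
```

I handed the job in at about 15.6 s: the yellow cover lies flat and square on the filter box, the wing nut is turned about 1.4 rad clockwise (judged from the gripper's turn and the camera views), and the white cover was left where it lay; the hand-in returned no verdict.

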